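# Wipe the off-cuts off the ground plate

## Task

Take the scraper out of its leaning stand and use it to wipe all four loose metal off-cuts off the dark ground plate into the empty undivided tray at the plate's edge, clearing both sides of the part clamped in the middle. Keep a light touch: do not press or knock the scraper hard on the plate or the clamped part, do not touch the off-cuts with the gripper, and leave the loose things around about where they are. Then put the scraper back in its stand, seated and leaning as you found it.

Things in the scene. Friction and masses are not known exactly. Their poses are not given: they have to be found in the camera images.
- scraper: Scraper block, 86 mm wide (its y), 106 mm tall (its z). Blade: aluminium bar 20 mm thick (x), 86 mm wide, from z 0 to 40 mm. Grip: wooden slab 26 mm thick (x), 86 mm wide, z 40 to 106 mm. Mirror-symmetric. Origin: centre of the blade's underside; z points up through the grip. Grip it across its thickness, about 78 mm up. In the stand it leans 0.61 rad (35 deg) from vertical.
- stand: Fixed grey stand on a 120 x 120 x 10 mm foot. Sloped floor 34 mm (down the slope) x 110 mm (y), its normal leaning 0.61 rad from vertical to the stand's -x; along its lower (-x) edge a lip 8 mm thick, 36 mm high measured square to the floor, its inner face 11.5 mm from the seat point along the floor. Origin: underside centre; the scraper leans to -x.
- stand_seat (a point): Point on the stand's sloped floor, 48 mm above the table over the stand's origin, where the scraper's origin sits (the scraper resting against the lip is 1 to 2 mm nearer the lip). Its axes are the stand's (z vertical).
- plate: Fixed dark ground steel plate 240 (x) x 270 (y) x 20 mm on a slightly smaller grey base. Top surface 62 mm above the origin, which is the underside centre on the table.
- workpiece: Finished aluminium part clamped on the plate along the plate's y axis: 30 (x) x 130 (y) x 46 mm high at the most. Origin: underside centre on the plate's top. It leaves a lane of 99 to 111 mm on either side (the sum is 210 mm).
- chip_tray: Fixed grey plastic tray, open, empty and undivided, 240 (x) x 114 (y) x 54 mm high, walls 4 mm, floor 4 mm; stands beside one of the plate's y edges (either one) with a 4 mm gap, its rim 8 mm below the plate's top. Origin: underside centre.
- parts_box: Fixed grey box of the same size as the tray with three dividers and full of small fittings; stands at the plate's other y edge. Not for off-cuts. Origin: underside centre.
- offcut_a: Aluminium flat-bar off-cut 66 (x) x 20 (y) x 12 mm, 45 g, lying on the plate. Origin: underside centre.
- offcut_b: Aluminium flat-bar off-cut 60 (x) x 20 (y) x 12 mm. Origin: underside centre.
- offcut_c: Aluminium angle off-cut, 62 mm long (x), flange 22 mm (y) x 4 mm lying flat, upright leg 20 mm high along its +y edge. Origin: underside centre.
- offcut_d: Aluminium channel off-cut, 60 mm long (x), 24 mm wide (y), 16 mm high, walls 4 mm, open upward. Origin: underside centre.
- key_rack: Fixed white block 60 x 130 x 35 mm with three upright hex keys with blue T-handles, up to 160 mm high. Bystander. Origin: underside centre.
- wrench: Loose steel wrench 190 mm long lying on the table behind the plate. Bystander.
- oil_can: Loose upright can, 60 mm across, 150 mm high. Bystander. Origin: underside centre.
- screwdriver: Loose screwdriver 200 mm long lying on the table. Bystander.
Not all that is in view belongs to the job. Leave any pink look-alike of the offcut_d alone.

How it is judged:
By the outcome, as a careful person would: the job done as asked, in the order asked, and still so for the second after the job is handed in, with the robot touching nothing.
It also fails if it takes over 72 s, if anything falls off the work surface, if the arm or the gripper's body presses on something with over 40 N, if the wrist force passes 120 N, or if a joint passes its speed limit or range.

## Robot

A 6-joint arm with a two-finger parallel gripper is mounted at the origin on the work surface. World frame = base frame: x ahead of the robot, y to its left, z up, the work surface at z = 0. Lengths are in m, angles in rad, forces in N, time in s.
With the tool pointing down it reaches from about 0.3 to 0.775 m from the base axis. Payload 14.6 kg.
Tool frame: the origin (TCP) lies midway between the tips of the shut fingers; the grasp point (between the pads) lies 19 mm behind it (ctrl.pinch_z is the z of the grasp point in the tool frame, in m); z points along the fingers, y is the line along which they close (so a half turn about z gives the same grasp; the last joint's range is limited). The gripper opens to 94 mm and grips with 3 to 60 N. Pads are 16 mm wide; open, the fingers measure 119 mm over their backs; the gripper's body (75 mm by 177 mm) begins 78 mm behind the grasp point.
Start: joints at [1.242, 0.3, 1.521, -0, 1.321, -0.067], TCP at [0.142, 0.531, 0.205] pointing down, gripper open.
Joint ranges: [-3.03, 3.03], [-0.79, 2.21], [0.23, 2.52], [-1.04, 4.18], [0, 3.07], [-2.55, 2.55]. Speed limits (rad/s): [2.22, 2.22, 2.57, 3.14, 3.14, 3.14].

## Interface

Orientations are given as [roll, pitch, yaw] about the fixed x, y, z axes, in that order (R = Rz(yaw) Ry(pitch) Rx(roll)).
In Python, from station import ctrl, camera, ticket gives the robot as it stands. The module is installed in compiled form; this text tells all that it offers.
- The arm moves only by the shell command python3 -m inch 'ROWS' [FORCE]. ROWS is text: rows parted by semicolons, each of 7 numbers parted by spaces: the opening, from -1 (shut) to 1 (fully open), then the shift along the tool's x, y, z in units of 0.03 m (1.0 is 0.03 m), then the turn, a rotation vector about the tool's x, y, z in units of 10 degrees (1.0 is 10 degrees). In form: grip dx dy dz rx ry rz; .... A call has 1 to 10 rows; each row shifts and turns the commanded pose from where the row before left it, along the tool's axes as they then stand; what a row does not reach is not made up. A row lasts 1/8 s, in which the tool goes at most 62.5 mm and 10.7 degrees, less where a joint would pass 70% of its speed; a pose out of reach is approached as far as the arm can. A call with a number of a shift or a turn outside -1 to 1 is refused whole. A call with a gripper value outside its range is refused whole. The fingers move at their own pace and stop on an object; FORCE is the grip in N (left out, the last holds). Time passes only in rows, so rows that do not move let the fingers close. It gives the time, the measured TCP pose, the force, the opening and the grip force at its end, in the units of the state.
- ctrl.get_obs(): the state, without advancing time (a new reading comes with each control period).
- camera(name): name is "side" or "top" or "wrist"; returns a dict with "img" (400x640x3 uint8, blue, green, red), "range_z" (400x640 float32, m along the optical axis (not along the pixel's ray), 0 where there is no reading), "intrinsics" (3x3 intrinsics, pixels), "view" (4x4, takes a point from world to camera coordinates). Camera axes: x right, y down, z forward; pixel columns grow to the right and rows downward; lengths in m; the calibration is good to about 2 mm. A picture is of the moment at which its call begins.
- ticket.hand_in(): hands the job in; it is judged then, once.
The state is a dict: "time_s": time; "qpos": joint angles; "joint_vel": joint speeds; "tau": joint torques, N m; "ee_pos": TCP position; "eef_rot": TCP orientation; "force": force on the tool from outside, world axes, zero at the start; "moment": the same for the moment, N m; "grip_width": finger opening in m; "grip_force": force on a finger pad.
Only numpy, scipy, OpenCV 4.12 (cv2) and the standard library are available. Lean on these libraries where they do the work, as an engineer would, in place of code of your own. Each camera call takes 0.05 s, during which the arm holds its last target. There are 200 camera calls.

## Working session

There is one attempt and no reset: what is moved stays moved. The work goes in short steps, Python scripts to look and compute and a shell command to move; the robot and the scene stay as the last step left them, time stands still between calls to the robot, and variables do not carry over. Pictures are saved under pics/ and viewed, at most 11 in all, crops included, and the job is handed in when it is done.

```bash
mkdir -p pics
cat > h.py <<'E'
import numpy as np, cv2
from station import ctrl, camera, ticket
def cloud(c):
    z=c["range_z"];K=c["intrinsics"];v,u=np.mgrid[:400,:640]
    P=np.stack([(u-K[0,2])/K[0,0]*z,(v-K[1,2])/K[1,1]*z,z,np.ones_like(z)],-1)
    W=P@np.linalg.inv(c["view"]).T
    W=W[...,:3].copy();W[z==0]=np.nan
    return W
E
python3 - <<'E'
from h import *
import pickle
o=ctrl.get_obs();print(o,ctrl.pinch_z)
d={}
for n in("top","side"):
    c=camera(n);d[n]=c;cv2.imwrite(f"pics/{n}0.png",c["img"])
    print(n,np.linalg.inv(c["view"]).round(3).tolist())
pickle.dump(d,open("c0.pkl","wb"))
E
```

```text
{'time_s': 0.0, 'qpos': array([ 1.24239177e+00,  3.00483369e-01,  1.52155844e+00, -3.44597426e-05,
        1.32071804e+00, -6.65777351e-02]), 'joint_vel': array([ 0.00105709,  0.0022917 , -0.00064235,  0.00080853, -0.00236981,
       -0.00065957]), 'tau': array([-7.03333135e-04, -5.31807590e+01, -3.52733767e+01,  7.07564154e-02,
        2.44054024e-02, -9.25837071e-05]), 'ee_pos': array([0.14228098, 0.53100936, 0.20488918]), 'eef_rot': array([-3.14042582e+00, -4.43481846e-05,  2.87977435e+00]), 'force': array([-0.16102627,  0.16129979,  0.04908729]), 'moment': array([ 0.01559378, -0.01090093,  0.05166426]), 'grip_force': 0.0, 'grip_width': 0.09410905651633668} -0.0188
top [[-0.01, -0.977, 0.213, 0.331], [-1.0, 0.01, -0.002, 0.015], [-0.0, -0.214, -0.977, 1.494], [0.0, 0.0, 0.0, 1.0]]
side [[-0.997, -0.057, 0.057, 0.568], [-0.08, 0.768, -0.636, 0.854], [-0.007, -0.638, -0.77, 1.103], [0.0, 0.0, 0.0, 1.0]]
```

View pics/top0.png

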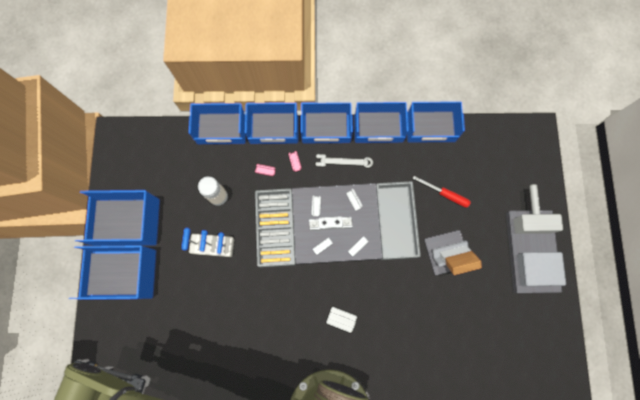

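View pics/side0.png

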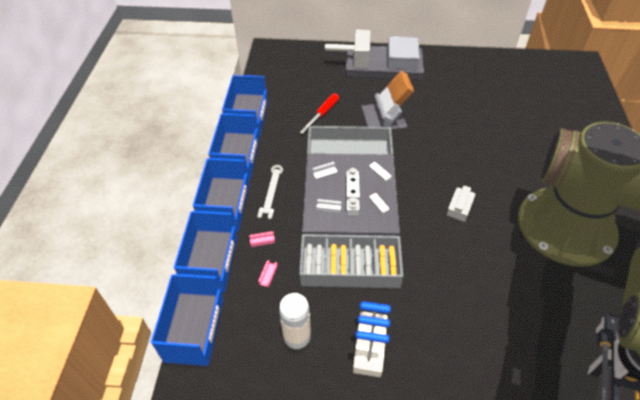

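The top view shows the tray right of the plate (395,220), so at its −y edge, with the parts box at its left. Off-cuts are at (316,205), (354,199), (322,246) and (358,246), the workpiece at (330,223), and the stand with the leaning scraper at (455,255). The side view agrees; the pink look-alikes lie off the plate.

```bash
cat > m.py <<'E'
from h import *
import pickle
d=pickle.load(open("c0.pkl","rb"))
def rect(m,W,name,zt=None):
    p=W[m][:,:2].astype(np.float32)
    if len(p)<5: print(name,len(p));return
    (c,s,a)=cv2.minAreaRect(p*1000); print(name,len(p),np.round(c,1),np.round(s,1),round(a,1),'z',np.nanpercentile(W[m][:,2],[5,50,95]).round(4))
for n in("top","side"):
    c=d[n];W=cloud(c);z=W[...,2];x=W[...,0];y=W[...,1];img=c["img"].astype(int)
    print(n,'table z',np.nanmedian(z[(x>.2)&(x<.7)&(abs(y)<.35)&(z<.03)]))
    R=(x>.3)&(x<.72)&(y>-.27)&(y<.27)
    def comps(m,tag,mn=15):
        k,l,st,ce=cv2.connectedComponentsWithStats(m.astype(np.uint8))
        for i in range(1,k):
            if st[i,4]>=mn: rect(l==i,W,f"{tag} px{ce[i].round()}")
    comps(R&(abs(z-.062)<.003),"plate",300)
    comps(R&(z>.0655)&(z<.125),"on",15)
    S=(x>.2)&(x<.6)&(y<-.25)&(y>-.55)
    comps(S&(z>.006)&(z<.014),"foot",40)
    comps(S&(z>.03),"scr",40)
    br=(img[...,2]-img[...,0]>50)&S&(z>.04)
    comps(br,"brown",40)
    # grip planes
    p=W[br]; 
    print(p.min(0).round(3),p.max(0).round(3))
E
python3 m.py
python3 - <<'E'
from h import *
import pickle
d=pickle.load(open("c0.pkl","rb"))
a=cv2.resize(d["top"]["img"][170:290,240:500],None,fx=3,fy=3,interpolation=cv2.INTER_CUBIC)
cv2.imwrite("pics/crop.png",a)
E
```

```text
top table z 0.0013802091713487341
plate px[336. 223.] 3581 [568.1 -31.3] [240.6 276.3] 3.0 z [0.0595 0.0621 0.0646]
on px[354. 199.] 124 [640.  -86.8] [61.7 38.9] 46.9 z [0.0658 0.069  0.0846]
on px[315. 206.] 118 [621.   37.5] [28.4 59.7] 85.2 z [0.066  0.0704 0.0818]
on px[329. 223.] 490 [564.9  -3.8] [ 42.6 147.1] 3.4 z [0.0679 0.101  0.1088]
on px[376. 237.] 15 [ 517.9 -151.9] [12. 23.] 55.1 z [0.0656 0.0672 0.0686]
on px[357. 246.] 151 [493.5 -92.2] [25.7 70.7] 45.9 z [0.0683 0.0744 0.0802]
on px[322. 246.] 139 [493.3  15.9] [27.6 64.1] 36.6 z [0.068  0.074  0.0796]
on px[371. 255.] 15 [ 462.6 -133.3] [17.7 16.8] 62.0 z [0.0657 0.0665 0.0693]
foot px[442. 248.] 499 [ 479.9 -385.6] [126.5 120.5] 14.0 z [0.0068 0.01   0.0135]
scr px[415. 238.] 143 [ 526.7 -280.6] [ 34.3 142.1] 80.0 z [0.0317 0.0507 0.0585]
scr px[456. 258.] 1039 [ 451.1 -391.7] [ 91.5 110.3] 13.0 z [0.0495 0.0982 0.1397]
brown px[463. 263.] 559 [ 435.3 -402.6] [55.3 86.7] 13.8 z [0.0958 0.128  0.1413]
[ 0.401 -0.449  0.088] [ 0.472 -0.357  0.147]
side table z -0.00045290432018296745
plate px[350. 195.] 4590 [570.7
[... 191 characters left out ...]
.0726 0.0764]
on px[352. 192.] 559 [563.5 -24.2] [ 34.5 167.7] 3.0 z [0.0732 0.0998 0.1067]
on px[378. 203.] 179 [496.9  15.2] [26.  66.2] 28.9 z [0.0673 0.0723 0.0763]
on px[328. 206.] 210 [623.4  36.6] [30.2 61.1] 82.5 z [0.0658 0.0725 0.0788]
foot px[380. 119.] 473 [ 479.7 -383.6] [119.8 124.8] 13.3 z [0.0065 0.0091 0.0127]
foot px[355. 138.] 48 [ 565.4 -277.9] [69.8 13.3] 8.5 z [0.0067 0.0101 0.0133]
scr px[394.  97.] 1058 [ 453.7 -389.2] [ 93.6 114.6] 12.4 z [0.0463 0.0883 0.1358]
scr px[367. 131.] 321 [ 528.5 -278.9] [ 35.9 137.9] 80.9 z [0.0313 0.0429 0.0539]
brown px[400.  88.] 529 [ 437.7 -402.3] [56.5 95.5] 14.8 z [0.0908 0.119  0.1388]
[ 0.404 -0.45   0.077] [ 0.475 -0.35   0.144]
```

View pics/crop.png

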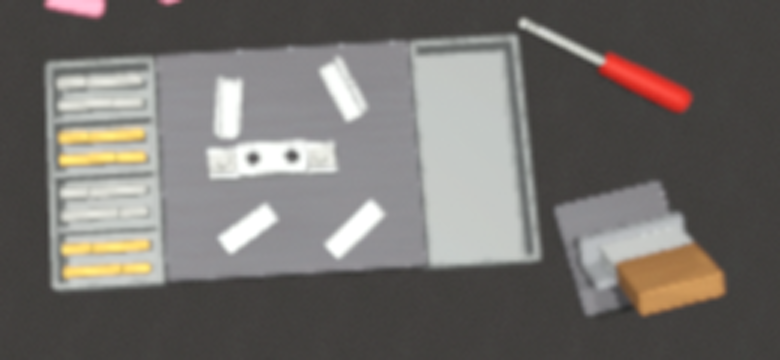

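```bash
cat >> h.py <<'E'
from scipy.spatial.transform import Rotation as Rot, Slerp
def pose(): 
    o=ctrl.get_obs();return o["ee_pos"],Rot.from_euler("xyz",o["eef_rot"])
def tool(az,tilt=0):  # tool y at azimuth az (deg), tool z leaning by tilt deg toward az
    a,t=np.radians([az,tilt]);z=np.array([np.sin(t)*np.cos(a),np.sin(t)*np.sin(a),-np.cos(t)])
    y=np.array([np.cos(t)*np.cos(a),np.cos(t)*np.sin(a),np.sin(t)])
    return Rot.from_matrix(np.c_[np.cross(y,z),y,z])
def plan(p1,R1,n,g=1,start=None,nd=2):
    p,R=start or pose();p1=np.array(p1);s=Slerp([0,1],Rot.concatenate([R,R1]));p0=p
    out=[]
    for i in range(1,n+1):
        d=R.inv().apply(p0+(p1-p0)*i/n-p)/.03; w=np.degrees((R.inv()*s(i/n)).as_rotvec())/10
        d,w=d.round(nd),w.round(nd); p=p+R.apply(d*.03); R=R*Rot.from_rotvec(np.radians(w*10))
        out.append(" ".join("%g"%(v+0.) for v in [g,*d,*w]))
        if max(abs(d).max(),abs(w).max())>1: print("!over",i)
    for i in range(0,n,10): print("; ".join(out[i:i+10]))
    return p,R
E
python3 -c "
from h import *
plan([.42,-.12,.36],tool(13.5),20)"
```

```text
!over 8
!over 9
!over 10
!over 11
!over 12
!over 13
!over 14
!over 15
!over 16
!over 17
!over 18
!over 19
!over 20
1 -0.73 -0.93 -0.26 0 0 0.31; 1 -0.77 -0.89 -0.26 0 0 0.31; 1 -0.83 -0.84 -0.25 0 0 0.3; 1 -0.87 -0.8 -0.26 0 0 0.31; 1 -0.9 -0.75 -0.26 0 0 0.31; 1 -0.95 -0.71 -0.26 0 0 0.31; 1 -0.99 -0.64 -0.25 0 0 0.3; 1 -1.02 -0.6 -0.26 0 0 0.31; 1 -1.04 -0.54 -0.26 0 0 0.31; 1 -1.08 -0.49 -0.26 0 0 0.31
1 -1.1 -0.42 -0.25 0 0 0.3; 1 -1.12 -0.37 -0.26 0 0 0.31; 1 -1.14 -0.3 -0.26 0 0 0.31; 1 -1.16 -0.25 -0.26 0 0 0.31; 1 -1.16 -0.18 -0.25 0 0 0.3; 1 -1.18 -0.12 -0.26 0 0 0.31; 1 -1.17 -0.05 -0.26 0 0 0.31; 1 -1.18 0 -0.26 0 0 0.31; 1 -1.18 0.08 -0.25 0 0 0.3; 1 -1.17 0.13 -0.26 0 0 0.31
```

```bash
python3 -m inch '1 -0.7 -0.9 -0.3 0 0 0.3; 1 -0.8 -0.9 -0.3 0 0 0.3; 1 -0.8 -0.85 -0.3 0 0 0.3; 1 -0.85 -0.8 -0.3 0 0 0.3; 1 -0.9 -0.75 -0.3 0 0 0.3; 1 -0.95 -0.7 -0.3 0 0 0.3; 1 -1 -0.65 -0.3 0 0 0.3; 1 -1 -0.6 -0.3 0 0 0.3; 1 -1 -0.55 -0.3 0 0 0.3; 1 -1 -0.5 -0.3 0 0 0.3' 40
python3 -m inch '1 -1 -0.4 -0.25 0 0 0.3; 1 -1 -0.35 -0.25 0 0 0.3; 1 -1 -0.3 -0.25 0 0 0.3; 1 -1 -0.25 -0.25 0 0 0.3; 1 -1 -0.2 -0.25 0 0 0.3; 1 -1 -0.1 -0.25 0 0 0.3; 1 -1 0 -0.2 0 0 0.3; 1 -1 0 -0.2 0 0 0.3; 1 -1 0 0 0 0 0.3; 1 0 0 0 0 0 0'
python3 - <<'E'
from h import *
import pickle
c=camera("wrist");cv2.imwrite("pics/w1.png",c["img"]);pickle.dump(c,open("w1.pkl","wb"))
E
```

```text
time_s: 1.35
ee_pos: [0.2785, 0.2083, 0.2956]
eef_rot: [-3.141, -0.0, 2.355]
force: [-0.6, 0.0, -0.0]
grip_width: 0.0937
grip_force: 0.0
time_s: 2.6
ee_pos: [0.3872, -0.0464, 0.3519]
eef_rot: [-3.14, -0.001, 1.882]
force: [-0.4, 0.8, 0.2]
grip_width: 0.094
grip_force: 0.0
```

View pics/w1.png

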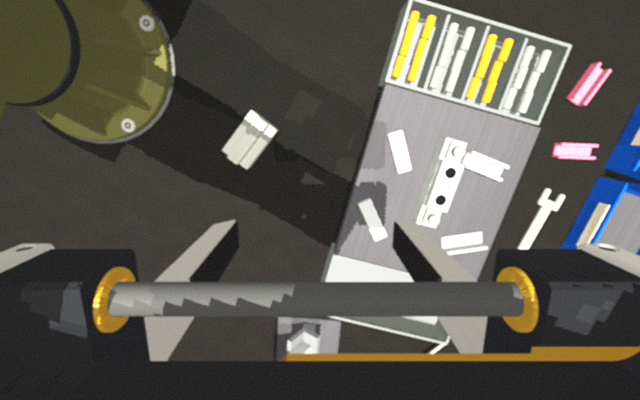

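The wrist view shows the plate from box (480,60) to tray (390,290), the workpiece at (440,182), and off-cuts at (399,151), (372,220), (487,165) and (465,242). I'll measure them in the plate frame.

```bash
cat > m2.py <<'E'
from h import *
import pickle,sys
c=pickle.load(open(sys.argv[1],"rb"));W=cloud(c);x,y,z=W[...,0],W[...,1],W[...,2]
R=(x>.4)&(x<.74)&(y>-.2)&(y<.15)
a=np.radians(3.);C=np.array([.5695,-.029])
P=(W[...,:2]-C)@np.array([[np.cos(a),-np.sin(a)],[np.sin(a),np.cos(a)]])*1000
pl=R&(abs(z-.062)<.005); print('plate z',np.median(z[pl]),P[pl].min(0),P[pl].max(0), cv2.minAreaRect(W[pl][:,:2].astype(np.float32)*1000))
m=(R&(z>.0665)&(z<.12)&(abs(P)<[122,136]).all(-1)).astype(np.uint8)
k,l,st,ce=cv2.connectedComponentsWithStats(m,connectivity=4)
for i in range(1,k):
    if st[i,4]>80:
        q=l==i; r=cv2.minAreaRect(P[q].astype(np.float32))
        print(ce[i].round(),st[i,4],'plate min',np.percentile(P[q],1,axis=0).round(),'max',np.percentile(P[q],99,axis=0).round(),np.round(r[0]),np.round(r[1]),round(r[2]),'z',np.percentile(z[q],[50,98]).round(4))
E
python3 m2.py w1.pkl
```

```text
plate z 0.061246371876063854 [-117.92662987 -133.4220268 ] [123.71418406 136.46803269] ((572.31591796875, -27.327316284179688), (241.6383819580078, 269.8912353515625), 2.9951107501983643)
[399. 151.] 603 plate min [-92.  23.] max [-49.  77.] [-70.  50.] [20. 60.] 32 z [0.0732 0.0751]
[442. 181.] 2701 plate min [-18. -41.] max [74. 84.] [34. 21.] [105. 130.] 1 z [0.0971 0.1074]
[488. 159.] 152 plate min [29. 67.] max [89. 77.] [59. 72.] [ 5. 60.] 84 z [0.0768 0.0785]
[372. 219.] 548 plate min [-104.  -88.] max [-53. -31.] [-78. -60.] [20. 66.] 40 z [0.0732 0.0749]
[466. 248.] 262 plate min [ 47. -78.] max [102. -53.] [ 75. -67.] [62.  5.] 24 z [0.0782 0.0822]
```

Run:
```python
from h import *
import pickle
c=pickle.load(open("w1.pkl","rb"));W=cloud(c)
print(W[200,320],W[100,320],W[240,320],np.linalg.inv(c["view"]).round(3))
plan([.41,-.45,.36],tool(13.5),14)
```

```text
[ 0.41506477 -0.10480284 -0.00046739] [ 0.36288274  0.05490496 -0.00090257] [ 4.38160002e-01 -1.75488426e-01 -2.60803359e-04] [[ 0.952  0.3    0.068  0.368]
 [ 0.307 -0.927 -0.216  0.016]
 [-0.002  0.226 -0.974  0.531]
 [ 0.     0.     0.     1.   ]]
1 -0.93 -0.24 -0.02 0 0 0.03; 1 -0.94 -0.24 -0.02 0 0 0.03; 1 -0.93 -0.24 -0.02 0 0 0.04; 1 -0.94 -0.23 -0.02 0 0 0.03; 1 -0.94 -0.22 -0.02 0 0 0.03; 1 -0.94 -0.22 -0.02 0 0 0.03; 1 -0.94 -0.21 -0.01 0 0 0.03; 1 -0.94 -0.21 -0.02 0 0 0.03; 1 -0.94 -0.21 -0.02 0 0 0.04; 1 -0.95 -0.19 -0.02 0 0 0.03
1 -0.94 -0.19 -0.02 0 0 0.03; 1 -0.95 -0.19 -0.02 0 0 0.03; 1 -0.94 -0.18 -0.02 0 0 0.03; 1 -0.95 -0.18 -0.02 -0.01 0 0.03
```

```bash
python3 -m inch '1 -1 -0.2 0 0 0 0.04; 1 -1 -0.2 0 0 0 0.04; 1 -1 -0.2 0 0 0 0.04; 1 -1 -0.2 0 0 0 0.04; 1 -1 -0.2 0 0 0 0.04; 1 -1 -0.2 0 0 0 0.04; 1 -1 -0.2 0 0 0 0.04; 1 -1 -0.2 0 0 0 0.04; 1 -1 -0.2 0 0 0 0.04; 1 -1 -0.2 0 0 0 0.04'
python3 -m inch '1 -1 -0.2 0 0 0 0.02; 1 -1 -0.2 0 0 0 0.02; 1 0 0 0 0 0 0'
python3 - <<'E'
from h import *
import pickle
c=camera("wrist");cv2.imwrite("pics/w2.png",c["img"]);pickle.dump(c,open("w2.pkl","wb"))
W=cloud(c);x,y,z=W[...,0],W[...,1],W[...,2];img=c["img"].astype(int)
S=(x>.33)&(x<.6)&(y<-.28)&(y>-.52)
def r(m,n):
    k,l,st,ce=cv2.connectedComponentsWithStats(m.astype(np.uint8));i=1+st[1:,4].argmax();m=l==i
    q=cv2.minAreaRect(W[m][:,:2].astype(np.float32)*1000);print(n,m.sum(),np.round(q[0],1),np.round(q[1],1),round(q[2],2),np.percentile(z[m],[2,50,98]).round(4));return m
r(S&(z>.006)&(z<.014),"foot")
r(S&(z>.03),"all")
br=r(S&(img[...,2]-img[...,0]>50)&(z>.05),"brown")
# RANSAC planes on brown
rng=np.random.default_rng(0);pts=W[br]
for t in range(2):
    best=None
    for _ in range(800):
        a,b,e=pts[rng.choice(len(pts),3,0)];n=np.cross(b-a,e-a)
        if np.linalg.norm(n)<1e-6: continue
        n/=np.linalg.norm(n);inl=abs((pts-a)@n)<.0015
        if best is None or inl.sum()>best.sum(): best=inl
    q=pts[best];ce=q.mean(0);n=np.linalg.svd(q-ce)[2][2];n*=np.sign(n[2])
    print(best.sum(),'n',n.round(3),'c',ce.round(4),'tilt',np.degrees(np.arccos(n[2])).round(1),'az',np.degrees(np.arctan2(n[1],n[0])).round(1))
    pts=pts[~best]
E
```

```text
time_s: 3.9
ee_pos: [0.4136, -0.35, 0.3525]
eef_rot: [3.141, -0.0, 1.817]
force: [-0.1, 0.1, 0.0]
grip_width: 0.094
grip_force: 0.0
time_s: 4.28
ee_pos: [0.4162, -0.4114, 0.3516]
eef_rot: [-3.141, -0.001, 1.808]
force: [0.2, 1.1, -0.0]
grip_width: 0.0942
grip_force: 0.0
foot 1835 [ 481.1 -385.4] [119.  118.6] 13.64 [0.0072 0.0093 0.0111]
all 76968 [ 414.1 -399.2] [161.9  45.1] 13.92 [0.3801 0.4711 0.4883]
brown 3609 [ 444.  -384.2] [76.4 10.6] 15.19 [0.4719 0.475  0.4815]
3609 n [ 0.218 -0.853  0.473] c [ 0.4467 -0.3843  0.4751] tilt 61.7 az -75.7Traceback (most recent call last):
  File "<stdin>", line 17, in <module>
  File "numpy/random/_generator.pyx", line 864, in numpy.random._generator.Generator.choice
ValueError: a must be a positive integer unless no samples are taken
```

View pics/w2.png

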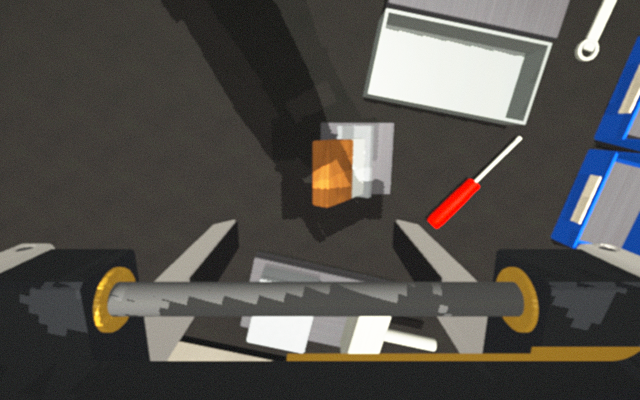

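The stand and scraper are visible at (335,172), the foot aligned with the image, so its yaw matches the tool's (13.6°). I'll fit the grip.

Run:
```python
from h import *
import pickle
c=pickle.load(open("w2.pkl","rb"))
W=cloud(c);x,y,z=W[...,0],W[...,1],W[...,2];img=c["img"].astype(int)
S=(x>.33)&(x<.6)&(y<-.28)&(y>-.52)&(z<.2)
a=np.radians(13.6);O=np.array([.4811,-.3854])
Q=(W[...,:2]-O)@np.array([[np.cos(a),-np.sin(a)],[np.sin(a),np.cos(a)]])*1000
def st(m,n): 
    p=np.c_[Q[m],z[m]*1000];print(n,m.sum(),'1%',np.percentile(p,1,axis=0).round(1),'99%',np.percentile(p,99,axis=0).round(1))
st(S&(z>.007)&(z<.012),"foot");st(S&(z>.03),"all")
br=S&(img[...,2]-img[...,0]>50)&(z>.05);st(br,"brown")
al=S&(z>.05)&~br;st(al,"alu")
p=np.c_[Q[br],z[br]*1000]
# project onto scraper frame about the seat: s along axis, t across thickness
b=np.radians(35);s=-p[:,0]*np.sin(b)+(p[:,2]-48)*np.cos(b);t=p[:,0]*np.cos(b)+(p[:,2]-48)*np.sin(b)
print('s',np.percentile(s,[1,50,95,99]).round(1),'t',np.percentile(t,[1,5,50,75,99]).round(1))
up=(s<98)&(s>45);print('upper face t',np.median(t[up]),'slope',np.polyfit(s[up],t[up],1)[0],'yaw slope',np.polyfit(p[up,1],t[up],1)[0]);tp=t<np.median(t[up])-4;print('top s',np.median(s[tp]))
```

```text
foot 1835 1% [-58.  -58.3   7.3] 99% [59.1 85.3 11.4]
all 4513 1% [-71.6 -49.5  36.3] 99% [ 99.7  99.8 139.6]
brown 2543 1% [-71.6 -48.3  90.7] 99% [-17.3  35.7 139.9]
alu 1634 1% [-35.8 -52.8  50.4] 99% [ 99.4 101.4  89.9]
s [ 45.   96.5 106.5 107.1] t [-13.7 -11.    9.7  10.3  11.2]
upper face t 10.283951815275085 slope -0.01911016675493338 yaw slope -0.018713202838730732
top s 105.80768415617038
```

Run:
```python
from h import *
R=tool(13.8,35);zt=R.as_matrix()[:,2]
T=np.array([.4373,-.4025,.1106])+.0188*zt;print(T)
p,q=plan(T-.08*zt,R,7)
plan(T,R,4,start=(p,q))
```

```text
[ 0.44777197 -0.39992784  0.09519994]
1 0.01 -0.06 0.91 -0.5 0 0; 1 0.01 -0.14 0.9 -0.5 0 -0.01; 1 0.02 -0.22 0.89 -0.5 0 0; 1 0.01 -0.29 0.86 -0.5 0 0; 1 0.01 -0.37 0.84 -0.5 0 0; 1 0.02 -0.44 0.8 -0.5 0 -0.01; 1 0.01 -0.51 0.76 -0.5 0 0
1 0 0 0.67 0 0 0; 1 0 0 0.66 0 0 0; 1 0 0 0.67 0 0 0; 1 0 0 0.66 0 0 0
```

```bash
python3 -m inch '1 0 -0.05 0.9 -0.5 0 0; 1 0 -0.15 0.9 -0.5 0 0; 1 0 -0.2 0.9 -0.5 0 0; 1 0 -0.3 0.85 -0.5 0 0; 1 0 -0.35 0.85 -0.5 0 0; 1 0 -0.45 0.8 -0.5 0 0; 1 0 -0.5 0.75 -0.5 0 0; 1 0 0 0 0 0 0'
python3 - <<'E'
from h import *
R=tool(13.8,35);zt=R.as_matrix()[:,2]
T=np.array([.4373,-.4025,.1106])+.0188*zt
p,q=plan(T-.05*zt,R,1,nd=2);plan(T,R,3,start=(p,q));print(ctrl.get_obs()["qpos"].round(2))
E
```

```text
time_s: 5.32
ee_pos: [0.4038, -0.4123, 0.1601]
eef_rot: [2.532, -0.004, 1.808]
force: [-0.8, 0.1, 0.4]
grip_width: 0.0938
grip_force: 0.0
1 0.05 0.01 0.98 -0.01 -0.01 -0.03
1 0 0 0.55 0 0 0; 1 0 0 0.56 0 0 0; 1 0 0 0.55 0 0 0
[-1.13  0.33  1.72  0.69  1.07 -1.7 ]
```

```bash
python3 -m inch '1 0.05 0 0.95 0 0 0; 1 0 0 0.6 0 0 0; 1 0 0 0.55 0 0 0; 1 0 0 0.55 0 0 0; 1 0 0 0 0 0 0'
python3 -c "
from h import *
o=ctrl.get_obs();print(o['force'],o['moment'])"
python3 -m inch '-0.2 0 0 0 0 0 0; -1 0 0 0 0 0 0; -1 0 0 0 0 0 0; -1 0 0 0 0 0 0; -1 0 0 0 0 0 0; -1 0 0 0 0 0 0' 30
python3 -c "
from h import *
o=ctrl.get_obs();print(o['ee_pos'],o['eef_rot'],o['force'],o['moment'])"
```

```text
time_s: 5.95
ee_pos: [0.4487, -0.4012, 0.0955]
eef_rot: [2.531, -0.002, 1.809]
force: [-0.5, 0.3, 0.0]
grip_width: 0.094
grip_force: 0.0
[-0.45920771  0.29798174  0.04400799] [-0.13850638  0.27561275  0.02171395]
time_s: 6.7
ee_pos: [0.4483, -0.4019, 0.0965]
eef_rot: [2.531, 0.0, 1.808]
force: [-0.1, 0.9, 0.4]
grip_width: 0.0372
grip_force: 0.0
[ 0.44831597 -0.40186348  0.09647421] [2.53070733e+00 5.64274022e-06 1.80814688e+00] [-0.06186904  0.92057716  0.37250265] [-0.08724248  0.33620628  0.00619859]
```

```bash
python3 -m inch '-1 0 0 0 0 0 0; -1 0 0 0 0 0 0; -1 0 0 0 0 0 0; -1 0 0 0 0 0 0' 
python3 -c "
from h import *
o=ctrl.get_obs();print(o['ee_pos'],o['eef_rot'],o['force'],o['moment'])"
```

```text
time_s: 7.2
ee_pos: [0.4482, -0.4018, 0.0963]
eef_rot: [2.531, -0.0, 1.808]
force: [-1.3, -0.3, -1.2]
grip_width: 0.0255
grip_force: 30.0
[ 0.44821246 -0.40184176  0.0962893 ] [ 2.53098097e+00 -1.57346871e-04  1.80817105e+00] [-1.33846533 -0.31941654 -1.24217101] [-0.2308428   0.68102003 -0.0051076 ]
```

```bash
cat >> h.py <<'E'
C=np.array([.572,-.0275]);RW=tool(93)
def pw(px,py,z):
    a=np.radians(3);return np.array([C[0]+(px*np.cos(a)-py*np.sin(a))/1000,C[1]+(px*np.sin(a)+py*np.cos(a))/1000,z])
SEAT=(np.array([.44821,-.40184,.09629]),Rot.from_euler("xyz",[2.531,0,1.808]))
E
python3 -m inch '-1 0 0 -0.5 0 0 0; -1 0 0 -1 0 0 0; -1 0 0 -1 0 0 0; -1 0 0 0 0 0 0'
python3 - <<'E'
from h import *
o=ctrl.get_obs();print(o['qpos'].round(2),o['force'].round(1),o['grip_width'])
s=plan([.42,-.35,.21],tool(13.6),5,g=-1)
plan(pw(-71.5,108,.21),RW,18,g=-1,start=s)
E
```

```text
time_s: 7.7
ee_pos: [0.406, -0.4132, 0.1601]
eef_rot: [2.53, 0.004, 1.807]
force: [-0.9, 0.5, -4.4]
grip_width: 0.0258
grip_force: 30.0
[-1.13  0.33  1.72  0.7   1.07 -1.7 ] [-0.9  0.5 -4.4] 0.025790929939801543
-1 0.39 0.35 -0.16 0.7 0 0; -1 0.38 0.32 -0.21 0.7 0.01 0; -1 0.39 0.3 -0.24 0.7 0 0; -1 0.39 0.26 -0.28 0.7 0.01 0; -1 0.38 0.23 -0.31 0.7 0 0
-1 0.74 0.32 0 0 0 -0.44; -1 0.7 0.38 0 0 0 -0.44; -1 0.68 0.43 0 0 0 -0.44; -1 0.65 0.48 0 0 0 -0.45; -1 0.6 0.52 0 0 0 -0.44; -1 0.56 0.58 0 0 0 -0.44; -1 0.52 0.61 0 0 0 -0.44; -1 0.46 0.65 0 0 0 -0.44; -1 0.42 0.69 0 0 0 -0.44; -1 0.36 0.72 0 0 0 -0.44
-1 0.3 0.74 0 0 0 -0.44; -1 0.25 0.76 0 0 0 -0.45; -1 0.19 0.78 0 0 0 -0.44; -1 0.12 0.8 0 0 0 -0.44; -1 0.07 0.8 0 0 0 -0.44; -1 0 0.8 0 0 0 -0.44; -1 -0.05 0.8 0 0 0 -0.44; -1 -0.12 0.79 0 0 0 -0.44
```

```bash
python3 -m inch '-1 0.4 0.35 -0.15 0.7 0 0; -1 0.4 0.3 -0.2 0.7 0 0; -1 0.4 0.3 -0.25 0.7 0 0; -1 0.4 0.25 -0.3 0.7 0 0; -1 0.4 0.25 -0.3 0.7 0 0'
python3 -m inch '-1 0.75 0.3 0 0 0 -0.45; -1 0.7 0.4 0 0 0 -0.45; -1 0.7 0.45 0 0 0 -0.45; -1 0.65 0.5 0 0 0 -0.45; -1 0.6 0.5 0 0 0 -0.45; -1 0.55 0.6 0 0 0 -0.45; -1 0.5 0.6 0 0 0 -0.45; -1 0.45 0.65 0 0 0 -0.45; -1 0.4 0.7 0 0 0 -0.4; -1 0.35 0.7 0 0 0 -0.4'
python3 -m inch '-1 0.3 0.75 0 0 0 -0.45; -1 0.25 0.75 0 0 0 -0.45; -1 0.2 0.8 0 0 0 -0.45; -1 0.1 0.8 0 0 0 -0.45; -1 0.05 0.8 0 0 0 -0.45; -1 0 0.8 0 0 0 -0.45; -1 -0.05 0.8 0 0 0 -0.4; -1 -0.1 0.8 0 0 0 -0.4; -1 0 0 0 0 0 0'
cat > look.py <<'E'
import sys
from h import *
import pickle
c=camera(sys.argv[1]);pickle.dump(c,open(sys.argv[2]+".pkl","wb"));cv2.imwrite(f"pics/{sys.argv[2]}.png",c["img"])
E
python3 look.py side s1; python3 look.py wrist w3
python3 - <<'E'
from h import *
o=ctrl.get_obs();print(o['qpos'].round(2),o['force'].round(1),o['eef_rot'])
plan(pw(-71.5,108,.13),RW,4,g=-1)
E
```

```text
time_s: 8.32
ee_pos: [0.4202, -0.3462, 0.2076]
eef_rot: [-3.138, 0.0, 1.808]
force: [0.1, -0.1, -2.6]
grip_width: 0.0259
grip_force: 30.0
time_s: 9.57
ee_pos: [0.4619, -0.1087, 0.2069]
eef_rot: [3.141, -0.001, 2.579]
force: [0.5, 1.0, -2.6]
grip_width: 0.0258
grip_force: 30.0
time_s: 10.7
ee_pos: [0.4949, 0.0816, 0.2068]
eef_rot: [3.141, -0.001, -3.094]
force: [-0.0, -0.3, -2.8]
grip_width: 0.0255
grip_force: 30.0
[ 0.09  0.19  1.65  0.    1.3  -1.53] [-0.4 -0.4 -3.1] [ 3.14145898e+00 -1.01112488e-03 -3.09655533e+00]
-1 0 -0.03 0.64 0 0 -0.01; -1 0 -0.03 0.65 0 0 -0.01; -1 0 -0.03 0.64 0 0 -0.01; -1 0 -0.03 0.64 0 -0.01 -0.01
```

View pics/s1.png

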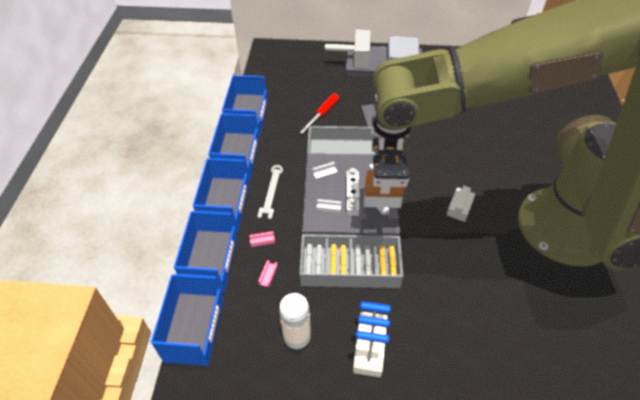

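The side view shows the scraper held upright above the near lane's +y end at (386,188). I'll check where it sits in plate x, then descend.

Run:
```python
from h import *
import pickle
for n in("s1","w3"):
    c=pickle.load(open(n+".pkl","rb"));W=cloud(c);x,y,z=W[...,0],W[...,1],W[...,2];img=c["img"].astype(int)
    a=np.radians(3)
    P=(W[...,:2]-C)@np.array([[np.cos(a),-np.sin(a)],[np.sin(a),np.cos(a)]])*1000
    m=(z>.15)&(z<.27)&(abs(P-[-71,108])<[60,25]).all(-1)&(img[...,2]-img[...,0]>25)
    if m.sum()>20: print(n,m.sum(),np.percentile(P[m],[1,99],axis=0).round(1),np.percentile(z[m],[1,99]).round(3))
    w=(z>.095)&(z<.115)&(abs(P-[-5,20])<[40,80]).all(-1)
    if w.sum()>20: print(n,'wp',w.sum(),np.percentile(P[w],[1,99],axis=0).round(1))
    e=(abs(z-.062)<.004)&(abs(P)<[140,100]).all(-1)
    if e.sum()>20: print(n,'plate x',np.percentile(P[e],[.5,99.5],axis=0).round(1))
```

```text
s1 445 [[-114.   103.3]
 [ -29.6  129.6]] [0.19  0.254]
s1 wp 343 [[-20.9 -36.8]
 [  6.9  78.8]]
s1 plate x [[-118.7  -99.3]
 [ 117.4   99.6]]
w3 8376 [[-114.    99.9]
 [ -29.9  125.6]] [0.201 0.254]
w3 wp 405 [[-20.3 -42.3]
 [ -4.9  54. ]]
w3 plate x [[-119.9  -99.5]
 [ 114.8   95.2]]
```

```bash
python3 -m inch '-1 0 0 0.7 0 0 0; -1 0 -0.1 0.7 0 0 0; -1 0 0 0.7 0 0 0; -1 0 0 0.35 0 0 0; -1 0 0 0 0 0 0'
python3 -c "
from h import *
o=ctrl.get_obs();print(o['ee_pos'].round(4),o['force'].round(1))"
```

```text
time_s: 11.42
ee_pos: [0.4951, 0.0768, 0.1339]
eef_rot: [3.142, -0.001, -3.097]
force: [1.0, -0.1, -3.9]
grip_width: 0.0253
grip_force: 30.0
[0.4951 0.0768 0.1339] [ 1.  -0.1 -3.9]
```

```bash
python3 -m inch '-1 0 0 0.3 0 0 0; -1 0 0 0 0 0 0' | sed -n '1,4p'
for i in 1; do python3 -m inch '-1 0 0 0.04 0 0 0; -1 0 0 0 0 0 0' | sed -n '2p;4p'
python3 -m inch '-1 0 0 0.04 0 0 0; -1 0 0 0 0 0 0' | sed -n '2p;4p'; done
```

```text
time_s: 11.68
ee_pos: [0.4951, 0.0771, 0.1249]
eef_rot: [-3.142, -0.001, -3.096]
force: [-0.2, 0.3, -3.0]
ee_pos: [0.4954, 0.0772, 0.1242]
force: [-0.3, 0.4, -3.8]
ee_pos: [0.4953, 0.0772, 0.1228]
force: [0.8, 0.6, -3.6]
```

```bash
python3 -m inch '-1 0 0 0.02 0 0 0; -1 0 0 0 0 0 0' | sed -n '2p;4p'
python3 -m inch '-1 0 0 0.02 0 0 0; -1 0 0 0 0 0 0' | sed -n '2p;4p'
```

```text
ee_pos: [0.4953, 0.0772, 0.1222]
force: [0.8, -0.2, -2.8]
ee_pos: [0.4953, 0.0771, 0.1216]
force: [-0.7, 0.3, -3.7]
```

```bash
python3 -m inch '-1 0 0 0.02 0 0 0; -1 0 0 0 0 0 0' | sed -n '2p;4p'
python3 -m inch '-1 0 0 0.02 0 0 0; -1 0 0 0 0 0 0' | sed -n '2p;4p'
```

```text
ee_pos: [0.4954, 0.0772, 0.1213]
force: [-1.0, 0.3, 0.0]
ee_pos: [0.4955, 0.0771, 0.1212]
force: [-2.4, -1.4, 7.9]
```

```bash
python3 -m inch '-1 0 0 -0.06 0 0 0; -1 0 0 0 0 0 0' | sed -n '2p;4p'
python3 - <<'E'
from h import *
p,_=pose();print(p)
plan(pw(-71.5,-165,p[2]),RW,18,g=-1)
E
```

```text
ee_pos: [0.4953, 0.0771, 0.1222]
force: [-0.0, 0.4, -3.5]
[0.49530611 0.07714028 0.12216154]
-1 0 -0.51 0 0 0 0; -1 -0.01 -0.5 0 0 0 0; -1 0 -0.51 0 0 0 -0.01; -1 0 -0.51 0 0 0 0; -1 0 -0.5 0 0 0 0; -1 0 -0.51 0 0 0 0; -1 -0.01 -0.51 0 0 0 -0.01; -1 0 -0.5 0 0 0 0; -1 0 -0.51 0 0 0 0; -1 0 -0.5 0 0 0 0
-1 0 -0.51 0 0 0 0; -1 0 -0.51 0 0 0 -0.01; -1 0 -0.5 0 0 0 0; -1 0 -0.51 0 0 0 0; -1 0 -0.51 0 0 0 0; -1 0 -0.5 0 0 0 -0.01; -1 0 -0.51 0 0 0 0; -1 0 -0.51 0 0 0 0
```

```bash
python3 -m inch '-1 0 -0.5 0 0 0 0; -1 0 -0.5 0 0 0 -0.05; -1 0 -0.5 0 0 0 0; -1 0 -0.5 0 0 0 0; -1 0 -0.5 0 0 0 0; -1 0 -0.5 0 0 0 0'
python3 -m inch '-1 0 -0.5 0 0 0 0; -1 0 -0.5 0 0 0 0; -1 0 -0.5 0 0 0 0; -1 0 -0.5 0 0 0 0; -1 0 -0.5 0 0 0 0'
python3 look.py wrist w4
```

```text
time_s: 14.18
ee_pos: [0.4999, -0.0138, 0.1222]
eef_rot: [-3.142, -0.0, -3.088]
force: [0.3, 0.4, -2.8]
grip_width: 0.0258
grip_force: 30.0
time_s: 14.8
ee_pos: [0.504, -0.0886, 0.1222]
eef_rot: [3.142, -0.0, -3.087]
force: [-0.7, 0.5, -3.4]
grip_width: 0.0258
grip_force: 30.0
```

View pics/w4.png

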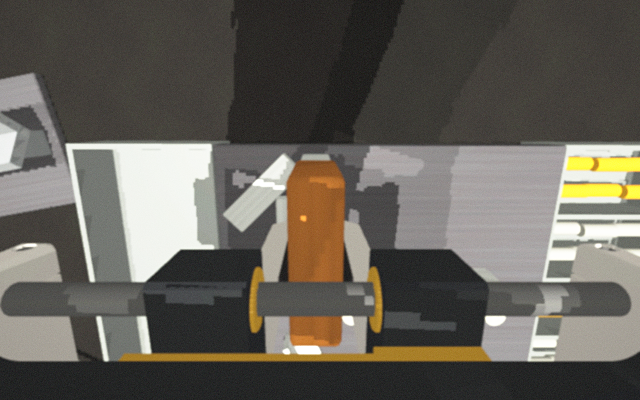

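The wrist view shows one off-cut slanted ahead of the blade at (260,192), inside the plate's outer edge at row 145. Nothing has passed behind the blade, so I'll carry on.

```bash
python3 -m inch '-1 0 -0.5 0 0 0 0; -1 0 -0.5 0 0 0 0; -1 0 -0.5 0 0 0 0; -1 0 -0.5 0 0 0 0; -1 0 -0.5 0 0 0 0; -1 0 -0.5 0 0 0 0; -1 0 -0.5 0 0 0 0; -1 0 0 0 0 0 0'
python3 - <<'E'
from h import *
p,_=pose();print(p)
s=plan(pw(-71.5,-168,p[2]),RW,1,g=-1)
E
```

```text
time_s: 15.85
ee_pos: [0.5096, -0.1934, 0.1222]
eef_rot: [-3.142, -0.0, -3.089]
force: [0.2, -0.2, -2.6]
grip_width: 0.0258
grip_force: 30.0
[ 0.50961668 -0.19344434  0.12215365]
-1 0.02 -0.18 0 0 0 0
```

```bash
python3 -m inch '-1 0 -0.3 0 0 0 0; -1 0 0 0 0 0 0; -1 0 0 -0.7 0 0 0; -1 0 0 -1 0 0 0; -1 0 0 -1 0 0 0; -1 0 0 0 0 0 0'
python3 look.py wrist w5; python3 look.py top t5
python3 - <<'E'
from h import *
import pickle
a=np.radians(3)
for n in("w5","t5"):
    c=pickle.load(open(n+".pkl","rb"));W=cloud(c);z=W[...,2]
    P=(W[...,:2]-C)@np.array([[np.cos(a),-np.sin(a)],[np.sin(a),np.cos(a)]])*1000
    for t,m in(("plate -x lane",(z>.067)&(z<.1)&(P[...,0]>-122)&(P[...,0]<-30)&(abs(P[...,1])<150)),("tray",(z>.012)&(z<.09)&(P[...,0]>-114)&(P[...,0]<114)&(P[...,1]<-146)&(P[...,1]>-246))):
        print(n,t,m.sum(),P[m].mean(0) if m.any() else'')
s=plan(pw(66,108,.205),RW,13,g=-1)
plan(pw(66,108,.124),RW,4,g=-1,start=s)
E
python3 -c "
import cv2,numpy as np
a=cv2.imread('pics/w5.png');b=cv2.resize(cv2.imread('pics/t5.png')[150:310,230:500],(540,320))
o=np.zeros((600,800,3),'u1');o[:280,:448]=cv2.resize(a,(448,280));o[280:,:540]=b;cv2.imwrite('pics/m5.png',o)"
```

```text
time_s: 16.6
ee_pos: [0.5109, -0.2015, 0.205]
eef_rot: [-3.14, 0.003, -3.087]
force: [0.2, 0.2, -2.4]
grip_width: 0.0256
grip_force: 30.0
w5 plate -x lane 0 
w5 tray 524 [-102.18344467 -201.27668606]
t5 plate -x lane 168 [-77.25296472  14.00253919]
t5 tray 118 [ 107.01175235 -194.77162216]
-1 -0.35 0.71 -0.01 0 0 0; -1 -0.36 0.71 0 0 0 0; -1 -0.35 0.72 -0.01 0 0 0; -1 -0.35 0.71 -0.01 0 0 0; -1 -0.36 0.71 -0.01 0 0 0; -1 -0.35 0.71 0 0 0 0.01; -1 -0.35 0.72 -0.01 0 0 0; -1 -0.35 0.71 -0.01 0 0 0; -1 -0.35 0.71 -0.01 0 0 0; -1 -0.36 0.72 0 0 0 0
-1 -0.35 0.71 -0.01 0 0 0; -1 -0.35 0.71 -0.01 0 0 0; -1 -0.35 0.72 -0.01 0 -0.01 0
-1 0 0 0.68 0 0 0; -1 0 0 0.67 0 0 0; -1 0 0 0.68 0 0 0; -1 0 0 0.67 0 0 0
```

View pics/m5.png

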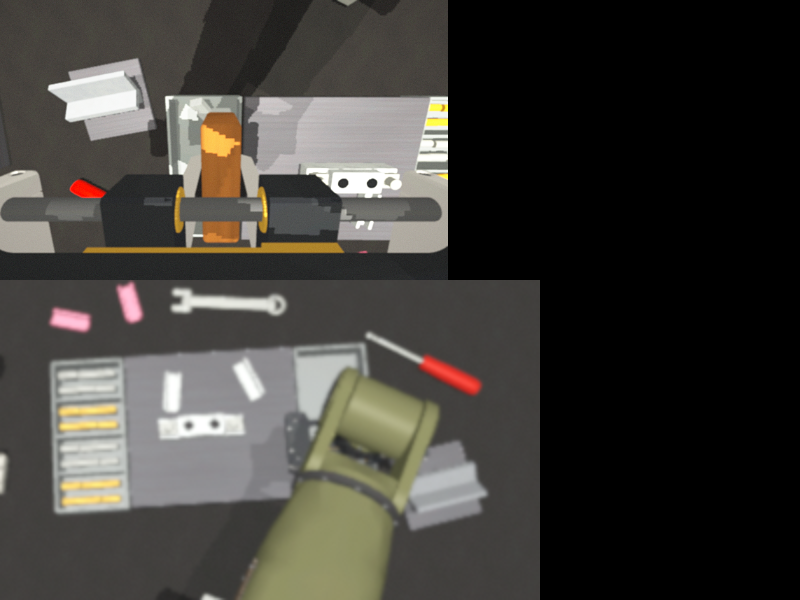

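The near lane is clear of off-cuts. On to the far lane.

```bash
python3 -m inch '-1 -0.4 0.7 0 0 0 0; -1 -0.35 0.7 0 0 0 0; -1 -0.35 0.7 0 0 0 0; -1 -0.35 0.7 0 0 0 0; -1 -0.35 0.7 0 0 0 0; -1 -0.35 0.7 0 0 0 0; -1 -0.35 0.7 0 0 0 0; -1 -0.35 0.7 0 0 0 0; -1 -0.35 0.7 0 0 0 0; -1 -0.35 0.7 0 0 0 0' | head -2
python3 -m inch '-1 -0.35 0.75 0 0 0 0; -1 -0.35 0.75 0 0 0 0; -1 -0.35 0.75 0 0 0 0; -1 0 0 0 0 0 0; -1 0 0 0 0 0 0'
python3 look.py wrist w6;python3 look.py side s6
python3 - <<'E'
from h import *
import pickle
for n in("s6","w6"):
    c=pickle.load(open(n+".pkl","rb"));W=cloud(c);x,y,z=W[...,0],W[...,1],W[...,2];img=c["img"].astype(int)
    a=np.radians(3)
    P=(W[...,:2]-C)@np.array([[np.cos(a),-np.sin(a)],[np.sin(a),np.cos(a)]])*1000
    m=(z>.15)&(z<.27)&(abs(P-[66,108])<[60,25]).all(-1)&(img[...,2]-img[...,0]>25)
    if m.sum()>20: print(n,m.sum(),np.percentile(P[m],[1,99],axis=0).round(1))
    m=(z>.067)&(z<.1)&(P[...,0]>15)&(P[...,0]<120)&(abs(P[...,1])<134)
    print(n,'offcuts',m.sum(),np.percentile(P[m],[1,99],axis=0).round(1) if m.any() else '')
    m=(z>.067)&(z<.1)&(P[...,0]<-26)&(P[...,0]>-120)&(abs(P[...,1])<134);print(n,'left in near lane',m.sum())
p,_=pose();print(p)
plan(pw(66,108,.124),RW,4,g=-1)
E
```

```text
time_s: 17.95
ee_pos: [0.605, 0.015, 0.2015]
time_s: 18.58
ee_pos: [0.6328, 0.0829, 0.2028]
eef_rot: [-3.141, -0.001, -3.087]
force: [-0.4, 0.2, -2.7]
grip_width: 0.0258
grip_force: 30.0
s6 389 [[ 22.7  97.9]
 [107.7 122.6]]
s6 offcuts 98 [[26.1 58.9]
 [84.6 79. ]]
s6 left in near lane 7
w6 8305 [[ 23.8  94.9]
 [107.2 120.4]]
w6 offcuts 1426 [[ 26.6 -80.1]
 [ 98.9  75.1]]
w6 left in near lane 0
[0.63280343 0.08246681 0.20314575]
-1 0 0.01 0.66 0 0 0; -1 0.01 0.01 0.66 0 0 0; -1 0 0.01 0.66 0 0 0; -1 0.01 0.02 0.66 0 0 0.01
```

```bash
python3 -m inch '-1 0 0.05 0.7 0 0 0; -1 0 0 0.7 0 0 0; -1 0 0 0.7 0 0 0; -1 0 0 0.5 0 0 0; -1 0 0 0 0 0 0'
python3 -c "
from h import *
p,_=pose();print(p)"
```

```text
time_s: 19.3
ee_pos: [0.6324, 0.0842, 0.1244]
eef_rot: [-3.142, -0.002, -3.088]
force: [0.4, 0.1, -2.8]
grip_width: 0.0259
grip_force: 30.0
[0.6324321  0.08423014 0.12440278]
```

```bash
python3 -m inch '-1 0 0 0.06 0 0 0; -1 0 0 0 0 0 0' | sed -n '2p;4p'
python3 -m inch '-1 0 -0.5 0 0 0 0; -1 0 -0.5 0 0 0 0; -1 0 -0.5 0 0 0 0; -1 0 -0.5 0 0 0 0; -1 0 -0.5 0 0 0 0; -1 0 -0.5 0 0 0 0; -1 0 0 0 0 0 0'
python3 look.py wrist w7
python3 - <<'E'
from h import *
p,_=pose()
plan(pw(66,-165,.1222),RW,13,g=-1)
E
```

```text
ee_pos: [0.6331, 0.0846, 0.1241]
force: [0.9, 0.5, -3.1]
time_s: 20.42
ee_pos: [0.6377, -0.0065, 0.1234]
eef_rot: [-3.141, -0.0, -3.089]
force: [-0.7, 0.2, -2.5]
grip_width: 0.026
grip_force: 30.0
-1 0 -0.47 0 0 0 0; -1 0 -0.47 0.01 0 0 0; -1 0.01 -0.47 0 0 0 0; -1 0 -0.47 0 0 0 0; -1 0 -0.47 0 0 0 0; -1 0 -0.47 0.01 0 0 0; -1 0.01 -0.47 0 0 0 0; -1 0 -0.47 0 0 0 0; -1 0 -0.47 0.01 0 0 0; -1 0 -0.47 0 0 0 0
-1 0.01 -0.47 0 0 0 0; -1 0 -0.47 0.01 0 0 0.01; -1 0 -0.47 0 0 0 0
```

View pics/w7.png

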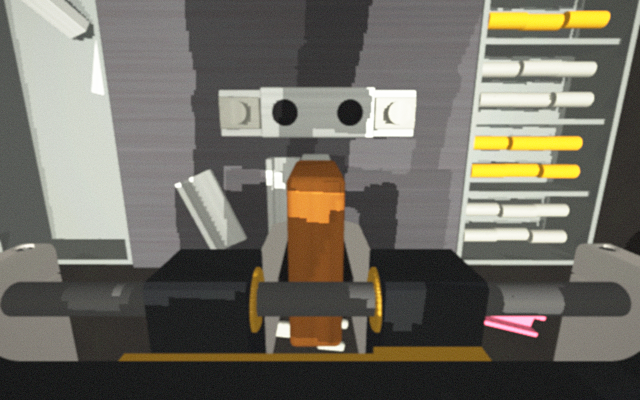

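The channel is flush before the blade at (280,190) and the angle lies ahead at (210,210). A near-lane piece is visible in the tray at top left (60,15).

```bash
python3 -m inch '-1 0 -0.45 0.02 0 0 0; -1 0 -0.45 0.01 0 0 0; -1 0 -0.45 0 0 0 0; -1 0 -0.45 0 0 0 0; -1 0 -0.45 0 0 0 0; -1 0 -0.45 0 0 0 0; -1 0 -0.5 0 0 0 0'
python3 -m inch '-1 0 -0.5 0 0 0 0; -1 0 -0.5 0 0 0 0; -1 0 -0.5 0 0 0 0; -1 0 -0.5 0 0 0 0; -1 0 -0.5 0 0 0 0; -1 0 -0.5 0 0 0 0; -1 0 -0.2 0 0 0 0; -1 0 0 0 0 0 0'
python3 look.py wrist w8
python3 -m inch '-1 0 0 -0.7 0 0 0; -1 0 0 -1 0 0 0; -1 0 0 -1 0 0 0; -1 0 0 -1 0 0 0; -1 0.5 0.7 0 0 0 0; -1 0.5 0.7 0 0 0 0; -1 0.5 0.7 0 0 0 0; -1 0.5 0.7 0 0 0 0; -1 0 0 0 0 0 0'
python3 look.py wrist w9;python3 look.py side s9
python3 - <<'E'
from h import *
import pickle
a=np.radians(3)
for n in("w8","w9","s9"):
    c=pickle.load(open(n+".pkl","rb"));W=cloud(c);z=W[...,2]
    P=(W[...,:2]-C)@np.array([[np.cos(a),-np.sin(a)],[np.sin(a),np.cos(a)]])*1000
    m=(z>.067)&(z<.1)&((P[...,0]<-26)|(P[...,0]>14))&(abs(P)<[120,145]).all(-1)
    t=(z>.012)&(z<.1)&(abs(P-[0,-196])<[112,49]).all(-1)
    print(n,'lanes',m.sum(),'tray',t.sum(),np.percentile(z[t],[50,99]).round(3) if t.any() else '')
A=cv2.resize(cv2.imread('pics/w9.png'),(480,300));B=cv2.resize(cv2.imread('pics/s9.png')[90:300,230:450],(314,300))
cv2.imwrite('pics/m9.png',np.hstack([A,B]))
print(pose()[0])
E
```

```text
time_s: 21.35
ee_pos: [0.643, -0.102, 0.1225]
eef_rot: [3.142, 0.0, -3.087]
force: [0.1, 0.5, -3.2]
grip_width: 0.0258
grip_force: 30.0
time_s: 22.35
ee_pos: [0.6481, -0.1973, 0.1224]
eef_rot: [3.141, -0.0, -3.088]
force: [-0.0, 0.6, -3.0]
grip_width: 0.0259
grip_force: 30.0
time_s: 23.52
ee_pos: [0.5832, -0.1148, 0.2342]
eef_rot: [-3.142, 0.001, -3.086]
force: [-0.0, 0.1, -2.7]
grip_width: 0.0258
grip_force: 30.0
w8 lanes 0 tray 3334 [0.016 0.089]
w9 lanes 0 tray 2391 [0.019 0.062]
s9 lanes 11 tray 252 [0.022 0.061]
[ 0.58391507 -0.11620319  0.23386951]
```

View pics/m9.png

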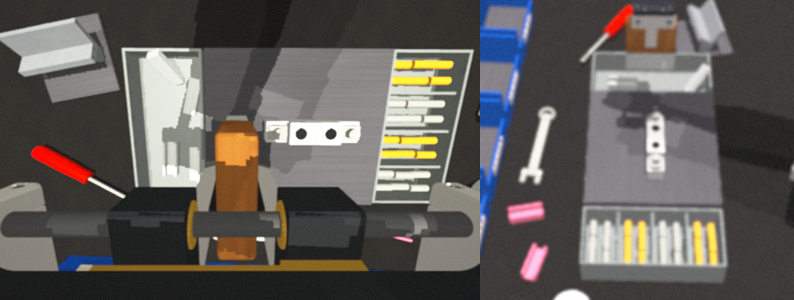

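The plate is clear on both sides, and the off-cuts lie in the tray at (165,65), (187,100) and (180,155) in the left picture. Now to return the scraper.

Run:
```python
from h import *
s=plan([.42,-.36,.23],tool(13.6),13,g=-1)
zt=SEAT[1].as_matrix()[:,2]
s=plan(SEAT[0]-.075*zt,SEAT[1],5,g=-1,start=s)
```

```text
-1 0.45 -0.6 0.01 0 0 0.61; -1 0.39 -0.65 0.01 0 0 0.61; -1 0.32 -0.68 0.01 0 0 0.62; -1 0.24 -0.71 0.01 0 0 0.61; -1 0.16 -0.74 0.01 0 0 0.61; -1 0.09 -0.75 0.01 0 0 0.61; -1 0 -0.75 0.01 0 0 0.61; -1 -0.07 -0.75 0.01 0 0 0.61; -1 -0.16 -0.74 0.01 0 0 0.62; -1 -0.23 -0.71 0.01 0 0 0.61
-1 -0.31 -0.69 0.01 0 0 0.61; -1 -0.38 -0.65 0.01 0 0 0.61; -1 -0.45 -0.61 0.01 0 0 0.61
-1 -0.31 -0.17 0.48 -0.7 0 0; -1 -0.32 -0.23 0.46 -0.7 0 0; -1 -0.31 -0.28 0.42 -0.7 0 0; -1 -0.32 -0.33 0.39 -0.7 0 0; -1 -0.31 -0.38 0.35 -0.7 0 0.01
```

```bash
python3 -m inch '-1 0.45 -0.6 0 0 0 0.6; -1 0.4 -0.65 0 0 0 0.6; -1 0.3 -0.7 0 0 0 0.6; -1 0.25 -0.7 0 0 0 0.6; -1 0.15 -0.75 0 0 0 0.6; -1 0.1 -0.75 0 0 0 0.6; -1 0 -0.75 0 0 0 0.6; -1 -0.05 -0.75 0 0 0 0.6; -1 -0.15 -0.75 0 0 0 0.6; -1 -0.25 -0.7 0 0 0 0.6' | sed -n 2,3p
python3 -m inch '-1 -0.3 -0.7 0 0 0 0.6; -1 -0.4 -0.65 0 0 0 0.6; -1 -0.45 -0.6 0 0 0 0.7; -1 -0.3 -0.15 0.45 -0.7 0 0; -1 -0.3 -0.2 0.45 -0.7 0 0; -1 -0.3 -0.3 0.4 -0.7 0 0; -1 -0.3 -0.3 0.4 -0.7 0 0; -1 -0.3 -0.4 0.35 -0.7 0 0; -1 0 0 0 0 0 0; -1 0 0 0 0 0 0'
python3 - <<'E'
from h import *
zt=SEAT[1].as_matrix()[:,2]
plan(SEAT[0]-.06*zt,SEAT[1],1,g=-1)
E
```

```text
ee_pos: [0.4586, -0.3066, 0.2334]
eef_rot: [-3.141, 0.0, 2.145]
time_s: 26.12
ee_pos: [0.4099, -0.413, 0.1634]
eef_rot: [2.533, 0.001, 1.817]
force: [0.5, -0.5, -3.6]
grip_width: 0.0253
grip_force: 30.0
-1 0.06 -0.19 0.6 -0.01 -0.03 0.04
```

```bash
python3 -m inch '-1 0.05 -0.15 0.3 0 -0.03 0.05; -1 0 0 0 0 0 0; -1 0 0 0 0 0 0' | sed -n 2,4p
python3 - <<'E'
from h import *
zt=SEAT[1].as_matrix()[:,2];yt=SEAT[1].as_matrix()[:,1]
s=plan(SEAT[0]-.05*zt+.001*yt,SEAT[1],1,g=-1)
s=plan(SEAT[0]-.006*zt+.001*yt,SEAT[1],3,g=-1,start=s)
E
```

```text
ee_pos: [0.411, -0.4105, 0.153]
eef_rot: [2.531, -0.0, 1.807]
force: [0.1, 0.3, -1.9]
-1 -0.01 -0.01 0.61 0 0 0
-1 0 0 0.49 0 0 0; -1 0 0 0.49 0 0 0; -1 0 0 0.49 0 0 0
```

```bash
python3 -m inch '-1 0 0 0.6 0 0 0; -1 0 0 0.5 0 0 0; -1 0 0 0.5 0 0 0; -1 0 0 0.45 0 0 0; -1 0 0 0 0 0 0; -1 0 0 0 0 0 0' | sed -n 2,4p
python3 - <<'E'
from h import *
R=SEAT[1];p,q=pose();print('to seat, tool mm',R.inv().apply(SEAT[0]-p)*1000,(q.inv()*R).as_rotvec(degrees=True),ctrl.get_obs()['force'])
E
```

```text
ee_pos: [0.445, -0.4026, 0.1027]
eef_rot: [2.531, -0.0, 1.807]
force: [0.2, -0.0, -3.9]
to seat, tool mm [-0.00728363 -0.9694934   7.12080274] [ 0.02179479  0.02402622 -0.069641  ] [ 0.23377215 -0.01703188 -3.93171971]
```

```bash
python3 -m inch '-1 0 0 0.1 0 0 0; -1 0 0 0.08 0 0 0; -1 0 0 0 0 0 0' | sed -n '2p;4p'
python3 -m inch '-1 0 0 0.03 0 0 0; -1 0 0 0 0 0 0' | sed -n '2p;4p'
python3 - <<'E'
from h import *
R=SEAT[1];p,q=pose();print('to seat, tool mm',R.inv().apply(SEAT[0]-p)*1000,ctrl.get_obs()['force'])
E
```

```text
ee_pos: [0.448, -0.4017, 0.0979]
force: [0.1, -0.7, -3.3]
ee_pos: [0.4485, -0.4016, 0.0972]
force: [0.4, 0.5, -2.9]
to seat, tool mm [-0.18613164 -0.82651678  0.58435101] [ 0.39368925  0.47695558 -2.87199978]
```

```bash
python3 -m inch '-1 0 -0.02 0.02 0 0 0; -1 0 0 0 0 0 0' | sed -n '2p;4p'
python3 -m inch '-1 0 -0.01 0.02 0 0 0; -1 0 0 0 0 0 0; -1 0 0 0 0 0 0' | sed -n '2p;4p'
python3 - <<'E'
from h import *
R=SEAT[1];p,q=pose();print('to seat, tool mm',R.inv().apply(SEAT[0]-p)*1000,R.inv().apply(ctrl.get_obs()['force']))
E
```

```text
ee_pos: [0.4483, -0.4016, 0.0964]
force: [-1.1, 0.7, -2.2]
ee_pos: [0.4483, -0.4017, 0.0964]
force: [-6.8, 1.7, 3.6]
to seat, tool mm [-0.09057209 -0.18367113 -0.01467553] [ 3.23760264 -3.06963976 -6.53761951]
```

Contact has come exactly at the recorded seat pose. I'll release and back off.

```bash
python3 -m inch '0 0 0 0 0 0 0; 0 0 0 0 0 0 0; 0.5 0 0 0 0 0 0; 1 0 0 0 0 0 0; 1 0 0 0 0 0 0; 1 0 0 0 0 0 0; 1 0 0 0 0 0 0' | sed -n '2p;4,6p'
python3 -m inch '1 0 0 -0.5 0 0 0; 1 0 0 -0.8 0 0 0; 1 0 0 -1 0 0 0; 1 0 0 -1 0 0 0; 1 0 0 -1 0 0 0; 1 0 0 -1 0 0 0; 1 0 0 -1 0 0 0; 1 0 0 -1 0 0 0; 1 0 0 0 0 0 0; 1 0 0 0 0 0 0'
python3 look.py top t10;python3 look.py side s10; python3 look.py wrist w10
python3 - <<'E'
from h import *
import pickle
A=cv2.resize(cv2.imread('pics/t10.png')[130:310,200:520],(640,360))
B=cv2.resize(cv2.imread('pics/s10.png')[50:300,220:460],(230,240));D=cv2.resize(cv2.imread('pics/w10.png'),(384,240))
o=np.zeros((600,640,3),'u1');o[:360]=A;o[360:,:230]=B;o[360:,240:624]=D;cv2.imwrite('pics/m10.png',o)
a=np.radians(13.6);O=np.array([.4811,-.3854]);b=np.radians(35)
for n,c in(("top0",pickle.load(open("c0.pkl","rb"))["top"]),("t10",pickle.load(open("t10.pkl","rb"))),("side0",pickle.load(open("c0.pkl","rb"))["side"]),("s10",pickle.load(open("s10.pkl","rb"))),):
    W=cloud(c);img=c["img"].astype(int);x,y,z=W[...,0],W[...,1],W[...,2]
    br=(x>.36)&(x<.55)&(y<-.3)&(y>-.5)&(z<.2)&(z>.05)&(img[...,2]-img[...,0]>50)
    Q=(W[...,:2]-O)@np.array([[np.cos(a),-np.sin(a)],[np.sin(a),np.cos(a)]])*1000
    p=np.c_[Q[br],z[br]*1000];print(n,br.sum(),np.percentile(p,[2,98],axis=0).round(1).tolist())
    P=(W[...,:2]-C)@np.array([[np.cos(.0524),-np.sin(.0524)],[np.sin(.0524),np.cos(.0524)]])*1000
    t=(z>.012)&(abs(P-[0,-196])<[110,47]).all(-1)&(z<.1);print('  tray max z',np.percentile(z[t],[50,99,100]).round(3),t.sum())
E
```

```text
ee_pos: [0.4485, -0.4016, 0.0958]
force: [0.5, -0.4, 0.4]
grip_width: 0.0919
grip_force: 0.0
time_s: 30.62
ee_pos: [0.3263, -0.4308, 0.2745]
eef_rot: [2.531, -0.001, 1.807]
force: [0.1, 0.3, -0.1]
grip_width: 0.0938
grip_force: 0.0
top0 559 [[-75.0, -47.4, 93.1], [-22.2, 36.2, 143.1]]
  tray max z [0.013 0.023 0.025] 23
t10 564 [[-76.2, -47.8, 93.6], [-22.6, 36.6, 142.0]]
  tray max z [0.02  0.06  0.062] 330
side0 529 [[-70.6, -46.8, 88.0], [-19.8, 38.2, 140.1]]
  tray max z [0.032 0.034 0.034] 2
s10 531 [[-71.3, -46.8, 88.7], [-19.4, 38.8, 139.2]]
  tray max z [0.021 0.06  0.063] 232
```

View pics/m10.png

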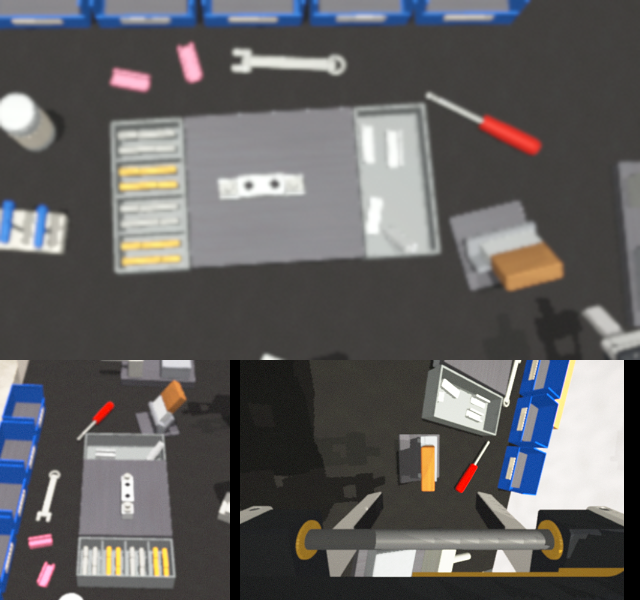

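The scraper is back within about 1 mm of its first pose, and all four off-cuts are in the tray, one of them leaning at (400,238). I'll check that it lies inside the walls.

Run:
```python
from h import *
import pickle
for n in("t10","s10","w10"):
    W=cloud(pickle.load(open(n+".pkl","rb")));z=W[...,2]
    P=(W[...,:2]-C)@np.array([[np.cos(.0524),-np.sin(.0524)],[np.sin(.0524),np.cos(.0524)]])*1000
    t=(z>.012)&(z<.12)&(abs(P-[-70,-196])<[70,53]).all(-1)
    h=t&(z>.0575);print(n,'high',h.sum(),np.percentile(P[h],[0,100],axis=0).round() if h.any() else '',z[h].max() if h.any() else '')
    for lo in range(15,65,10):
        q=t&(z>lo/1e3)&(z<(lo+10)/1e3)&(abs(P-[-63,-196])<[50,46]).all(-1)
        if q.any(): print(lo,q.sum(),P[q].mean(0).round())
```

```text
t10 high 28 [[-125. -249.]
 [ -36. -148.]] 0.06726914666351691
15 97 [ -60. -167.]
25 21 [ -87. -187.]
35 24 [ -98. -194.]
45 16 [-103. -201.]
55 19 [-109. -204.]
s10 high 19 [[-119. -244.]
 [ -63. -194.]] 0.06342029845425334
15 26 [ -82. -186.]
25 27 [ -89. -188.]
35 30 [ -96. -194.]
45 29 [-103. -198.]
55 17 [-107. -202.]
w10 high 83 [[-119. -216.]
 [-106. -196.]] 0.06347114370736662
15 231 [ -54. -162.]
25 4 [ -92. -183.]
35 6 [ -99. -188.]
45 11 [-109. -206.]
55 69 [-110. -208.]
```

```bash
python3 -c "
from station import ticket
print(ticket.hand_in())"
```

```text
the job is handed in; nothing more can be done
None
```

All four off-cuts are in the tray, one of them leaning on the tray's wall with its tip about 8 mm above the rim; the plate is clear on both sides of the part, the scraper is back in its stand within about 1 mm of where it was, and the job is handed in at about 31 s.

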